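# Change the copper pan under the display stand

## Robot

A 6-joint arm with a two-finger parallel gripper is mounted at the origin on the work surface. World frame = base frame: x ahead of the robot, y to its left, z up, the work surface at z = 0. Lengths are in m, angles in rad, forces in N, time in s.
With the tool pointing down it reaches from about 0.4 to 0.925 m from the base axis. Payload 12.5 kg.
Tool frame: the origin (TCP) lies between the finger pads; the fingertips stand 17 mm ahead of it and the grasp point (between the pads) lies 2 mm behind it; z points along the fingers, y is the line along which they close (so a half turn about z gives the same grasp; the last joint's range is limited). The gripper opens to 95 mm and grips with 3 to 60 N. Pads are 20 mm wide; open, the fingers measure 119 mm over their backs; the gripper's body (75 mm by 180 mm) begins 59 mm behind the grasp point.
Start: joints at [-1.446, 0.491, 1.559, -0, 1.092, -0.106], TCP at [0.143, -0.608, 0.232] pointing down, gripper open.
Joint ranges: [-3.1, 3.1], [-0.84, 2.19], [0.05, 2.79], [-1.13, 4.28], [0.06, 2.93], [-2.69, 2.69]. Speed limits (rad/s): [2.22, 2.22, 2.79, 3.14, 3.14, 3.14].

## Interface

Orientations are given as [roll, pitch, yaw] about the fixed x, y, z axes, in that order (R = Rz(yaw) Ry(pitch) Rx(roll)).
In Python, from workcell import manip gives the robot as it stands. The module is installed in compiled form; this text tells all that it offers. Calls block until the motion is done:
- manip.move_ptp(position, orientation): joint-space move of the TCP to a pose.
- manip.move_straight(position, ori=None, v=0.15): straight line of the TCP; ori=None keeps the orientation; v is the mean speed in m/s.
- manip.move_j(angles): joint-space move.
- manip.move_gripper(opening): finger opening in m; the grip force is fixed at half the most; returns when the fingers have stopped.
- manip.dwell(seconds).
- manip.inverse_kinematics(position, orientation): joint angles nearest the present ones, or None.
- manip.state(): the state.
- manip.grab_frame(name): name is "scene" or "side" or "wrist"; returns a dict with "pixels" (384x512x3 uint8, red, green, blue), "intrinsics" (3x3 intrinsics, pixels), "rvec" (rotation vector, rad) and "tvec" (3), from world to camera coordinates, as OpenCV has them. Camera axes: x right, y down, z forward; pixel columns grow to the right and rows downward; lengths in m; the calibration is good to about 2 mm. The wrist camera is an equidistant fisheye: a pixel r from the principal point sees the ray r / f radians off the axis. A picture is of the moment at which its call begins. There is no depth.
A pose or a line that the arm cannot do raises manip.PlanningError and nothing moves.
- manip.hand_in(): hands the job in; it is judged then, once.
The state is a dict: "time": time; "q": joint angles; "joint_velocities": joint speeds; "effort": joint torques, N m; "tcp_pos": TCP position; "eef_rot": TCP orientation; "contact_force": force on the tool from outside, world axes, zero at the start; "torque": the same for the moment, N m; "finger_gap": finger opening in m; "grip_force": force on a finger pad.
Only numpy, scipy, OpenCV 4.12 (cv2) and the standard library are available. Lean on these libraries where they do the work, as an engineer would, in place of code of your own. Each camera call takes 0.05 s, during which the arm holds its last target. There are 200 camera calls.

## Task

A customer has bought the copper pan that is standing under the white display stand. Bring it out and stand it on the sheet of brown wrapping paper, with its bowl wholly on the sheet, and put the other copper pan in its place: bowl wholly under the stand's top, handle sticking out of the same open front. Keep both pans upright, leave them standing on the table, and do not shift or knock over anything else.

Things in the scene. Friction and masses are not known exactly. Their poses are not given: they have to be found in the camera images.
- low_pan: Low, wide copper pan: bowl 100 mm across at the rim, 80 at the base, 40 mm high; the handle rises from it to its grip. Open on top, about 0.35 kg. Origin: centre of the bowl's underside, on the table; z up. One straight handle along its own -x, to 185 mm from the origin; wooden grip x -105 to -185 mm, 18 mm wide (y), 14 mm thick, level.
- low_pan_grip (a point): On the low pan's handle, the middle of its grip: 155 mm from the bowl's centre, 55 mm up.
- tall_pan: Tall, narrow copper pan: straight bowl 84 mm across, 75 mm high. Open on top, about 0.35 kg. Origin: centre of the bowl's underside, on the table; z up. One straight handle along its own -x, to 185 mm from the origin; wooden grip x -105 to -185 mm, 18 mm wide (y), 14 mm thick, level.
- tall_pan_grip (a point): On the tall pan's handle, the middle of its grip: 155 mm from the bowl's centre, 55 mm up.
- stand: White stand, fixed: top board 150 (x) by 190 mm (y), underside 105, top 121 mm up, on four 20 mm square corner legs. Origin: on the table under the board's centre. Open front: its -x side (x = -75 mm), 150 mm clear between the legs. Rails 18 mm high close the other sides; the rear rail's inner face is at x = 58 mm. One pan starts under it, handle out of the front. A plant stands on top.
- paper: Sheet of brown wrapping paper flat on the table, 280 mm (its x) by 200 mm (its y), 1 mm thick and no obstacle: pans slide over it and stand at table height. Origin: its centre.
- plant: Small plant in a terracotta pot on the stand's top board, 60 mm across, 75 mm high in all. Origin: centre of its underside. Not to be disturbed.
- spool: Black spool of copper wire standing on end, 72 mm across, 54 mm high. Origin: centre of its underside. Not to be disturbed.
- hammer: Hammer lying on the table, about 250 mm long. Not to be disturbed.
- jar: Glass jar with a lid, 64 mm across, 75 mm high. Origin: centre of its underside. Not to be disturbed.
- torch: Red hand torch (gas) standing upright, 66 mm across, 235 mm high with its bent brass nozzle. Origin: centre of its underside. Not to be disturbed.
- driver: Screwdriver lying on the table, 220 mm long. Not to be disturbed.

How it is judged:
At the end, for the whole second after the job is handed in: The outside pan's bowl is under the stand (centre within 35 mm of the stand's in depth, 40 mm across), handle out of its front; the bought pan's bowl is on the paper (centre within 97 mm along, 57 mm across); both upright (0.1 rad), on the table, at rest (((x of low_pan in the frame of stand between -0.035 and 0.035 m and y of low_pan in the frame of stand between -0.04 and 0.04 m and x of low_pan_grip in the frame of stand below -0.1 m and distance of low_pan from where it was at the start of the episode above 0.1 m and angle between each of low_pan, tall_pan's own z axis and vertical below 0.1 rad and height (world z) of each of low_pan, tall_pan below 0.008 m and linear speed of each of low_pan, tall_pan below 0.02 m/s and x of tall_pan in the frame of paper between -0.097 and 0.097 m and y of tall_pan in the frame of paper between -0.057 and 0.057 m) or (x of tall_pan in the frame of stand between -0.035 and 0.035 m and y of tall_pan in the frame of stand between -0.04 and 0.04 m and x of tall_pan_grip in the frame of stand below -0.1 m and distance of tall_pan from where it was at the start of the episode above 0.1 m and angle between each of tall_pan, low_pan's own z axis and vertical below 0.1 rad and height (world z) of each of tall_pan, low_pan below 0.008 m and linear speed of each of tall_pan, low_pan below 0.02 m/s and x of low_pan in the frame of paper between -0.097 and 0.097 m and y of low_pan in the frame of paper between -0.057 and 0.057 m))); the robot touches nothing.
It fails at once if the potted plant on the stand's top is shifted by more than 40 mm or knocked over (distance of plant from where it was at the start of the episode above 0.04 m or angle between plant's own z axis and vertical above 0.5 rad).
It fails at once if the wire spool, hammer, jar, gas torch or screwdriver is shifted by more than 40 mm or knocked over (distance of any of spool, hammer, jar, torch, driver from where it was at the start of the episode above 0.04 m or angle between any of spool, jar, torch's own z axis and vertical above 0.5 rad).
It fails at once if a pan is tipped by more than 40 degrees (angle between any of low_pan, tall_pan's own z axis and vertical above 0.7 rad).
It also fails if it takes over 53 s, if anything falls off the work surface, if the arm or the gripper's body presses on something with over 40 N, if the wrist force passes 120 N, or if a joint passes its speed limit or range.

## Working session

There is one attempt and no reset: what is moved stays moved. The work goes in short steps, each a Python script; the robot and the scene stay as the last script left them, time stands still between calls to the robot, and variables do not carry over. Pictures are saved under pics/ and viewed, at most 10 in all, crops included, and the job is handed in when it is done.

```bash
mkdir -p pics; cat > h.py <<'E'
import numpy as np, cv2
from workcell import manip
def grab(n,save=None):
    f=manip.grab_frame(n)
    if save: cv2.imwrite('pics/'+save,f['pixels'][:,:,::-1])
    return f
def ray(f,uv):
    K=np.array(f['intrinsics']);R=cv2.Rodrigues(np.array(f['rvec'],float))[0];t=np.array(f['tvec']).ravel()
    d=np.linalg.inv(K)@np.array([uv[0],uv[1],1.]);d=R.T@d
    return -R.T@t,d/np.linalg.norm(d)
def plane(f,uv,z):
    c,d=ray(f,uv);return c+d*(z-c[2])/d[2]
def proj(f,P):
    return cv2.projectPoints(np.array(P,float).reshape(-1,3),np.array(f['rvec'],float),np.array(f['tvec'],float),np.array(f['intrinsics']),None)[0][:,0]
def tri(f1,u1,f2,u2):
    c1,d1=ray(f1,u1);c2,d2=ray(f2,u2)
    s=np.linalg.lstsq(np.c_[d1,-d2],c2-c1,rcond=None)[0]
    a,b=c1+s[0]*d1,c2+s[1]*d2
    return (a+b)/2,np.linalg.norm(a-b)
E
python3 - <<'E'
from h import *
for n in['scene','side']:
    f=grab(n,n+'.png');import pickle;pickle.dump({k:np.array(f[k]) for k in f if k in('pixels','intrinsics','rvec','tvec')},open(n+'.pkl','wb'))
    print(n,ray(f,(256,192)))
print(manip.state())
E
```

```text
scene (array([ 1.26605764, -0.17531731,  1.10053174]), array([-0.52199095,  0.19112436, -0.83126225]))
side (array([-0.11148708,  0.91733859,  0.89154308]), array([ 0.50705124, -0.63129414, -0.5868277 ]))
{'time': 0.1, 'q': array([-1.44561009e+00,  4.91524664e-01,  1.55938128e+00, -3.80980812e-05,
        1.09171240e+00, -1.05611153e-01]), 'joint_velocities': array([ 0.00034901, -0.00016658, -0.00242847,  0.00021346, -0.0003444 ,
        0.00287784]), 'effort': array([ 2.30412974e-03, -6.13623405e+01, -2.58605701e+01,  6.93910453e-02,
        4.70281765e-02, -5.62766218e-05]), 'tcp_pos': array([ 0.14295323, -0.60822883,  0.2311069 ]), 'eef_rot': array([-3.14056911e+00, -7.45209118e-05,  2.30814931e-01]), 'contact_force': array([-0.43893516, -0.42544661,  0.31036327]), 'torque': array([-0.02768468, -0.01963438, -0.05835251]), 'grip_force': 0.0, 'finger_gap': 0.09502175892491402}
```

View pics/scene.png

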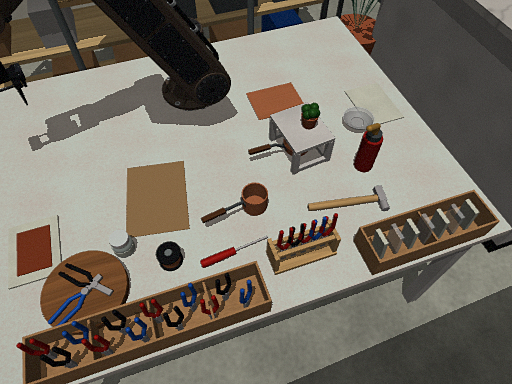

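View pics/side.png

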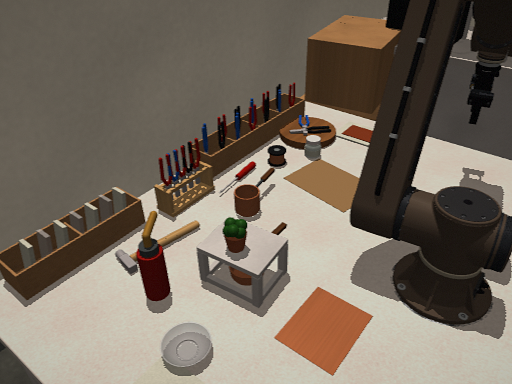

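The tall pan is outside: in the scene view its bowl is at (255,198) and its grip at (214,214). The low pan is under the stand, with its grip at (262,150). The paper is at (157,200). I'll enlarge these regions to pick features.

```bash
python3 - <<'E'
import cv2,numpy as np
a=cv2.imread('pics/scene.png');b=cv2.imread('pics/side.png')
def c(im,x,y):return cv2.resize(im[y:y+75,x:x+100],None,fx=4,fy=4,interpolation=cv2.INTER_CUBIC)
o=np.vstack([np.hstack([c(a,243,98),c(b,195,215)]),np.hstack([c(a,190,165),c(b,205,150)])])
cv2.imwrite('pics/crop.png',o)
E
```

```text
(no output)
```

View pics/crop.png

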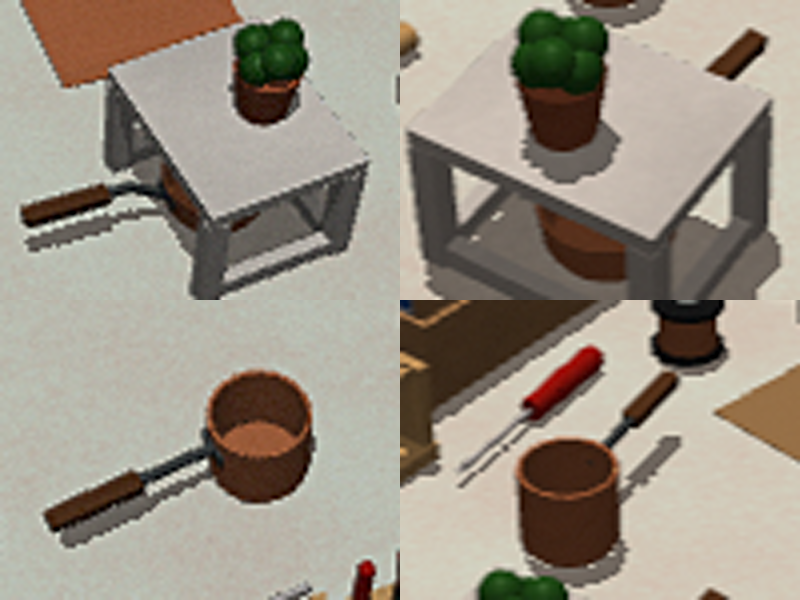

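Crop results:
- **Stand board corners, scene view:** (109,70), (215,222) and (369,157).
- **Stand board corners, side view:** (772,98), (655,240) and (408,130).
- **Grip ends:** visible in both views for both pans.
- **Tall pan rim:** (260,415) in the scene view and (569,470) in the side view.

Next I'll triangulate these.

```bash
cat > m.py <<'E'
from h import *; import pickle
S=pickle.load(open('scene.pkl','rb'));D=pickle.load(open('side.pkl','rb'))
def cs(p,o,s=(0,0)): return (o[0]+(p[0]-s[0]-1.5)/4,o[1]+(p[1]-s[1]-1.5)/4)
s1=lambda p:cs(p,(243,98)); d1=lambda p:cs(p,(195,215),(400,0))
s2=lambda p:cs(p,(190,165),(0,300)); d2=lambda p:cs(p,(205,150),(400,300))
np.set_printoptions(precision=4,suppress=True)
E
python3 - <<'E'
from m import *
print('A',tri(S,s1((109,70)),D,d1((772,98))));print('C',tri(S,s1((369,157)),D,d1((408,130))))
print('B',plane(S,s1((215,222)),.121),'Dd',plane(D,d1((655,240)),.121))
print('low tip',tri(S,s1((24,213)),D,d1((762,38))),'start s',plane(S,s1((108,194)),.055))
print('tall tip',tri(S,s2((49,520)),D,d2((674,380))),'start',tri(S,s2((140,483)),D,d2((629,416))))
print('tall rim',tri(S,s2((259,412)),D,d2((569,468))))
# plant: pot bottom
print('plant s',plane(S,s1((264,112)),.121),plane(D,d1((563,140)),.121))
# paper
for n,f in(('s',S),('d',D)):
    hsv=cv2.cvtColor(f['pixels'],cv2.COLOR_RGB2HSV); m=cv2.inRange(hsv,(8,80,80),(22,160,220))
    if n=='s': m[:, :115]=0; m[:,200:]=0; m[:150]=0; m[240:]=0
    else: m[:, :280]=0; m[:,380:]=0; m[:155]=0; m[215:]=0
    c=max(cv2.findContours(m,0,2)[0],key=cv2.contourArea)
    P=np.array([plane(f,p,.001)[:2] for p in c[:,0].astype(float)])*1000
    r=cv2.minAreaRect(P.astype(np.float32));print(n,r,cv2.boxPoints(r)/1000)
# obstacles
print('spool',plane(S,(170,250),.054),tri(S,(170,247),D,(277,150)),'jar',plane(S,(123,240),.04),'driver ends',plane(S,(203,263),.01),plane(S,(267,238),.005),'torch',plane(S,(368,165),.05),'hammer',plane(S,(310,205),.01),plane(S,(380,198),.01))
E
```

```text
A (array([0.3597, 0.2039, 0.1181]), np.float64(0.00276822633775142))
C (array([0.529 , 0.3716, 0.1205]), np.float64(0.0018656683491211656))
B [0.5518 0.2238 0.121 ] Dd [0.3419 0.3508 0.121 ]
low tip (array([0.4401, 0.0973, 0.0571]), np.float64(0.002158810806795436)) start s [0.4435 0.1749 0.055 ]
tall tip (array([ 0.6483, -0.1269,  0.0528]), np.float64(0.0023988090655984633)) start (array([ 0.642 , -0.0519,  0.0573]), np.float64(0.003518991890260401))
tall rim (array([0.6208, 0.0544, 0.0735]), np.float64(0.002289444440929623))
plant s [0.4541 0.3104 0.121 ] [0.4418 0.3181 0.121 ]
s ((481.7347106933594, -245.24745178222656), (200.10443115234375, 280.0578308105469), 80.27152252197266) [[ 0.3268 -0.3202]
 [ 0.6028 -0.3675]
 [ 0.6367 -0.1703]
 [ 0.3606 -0.123 ]]
d ((480.28314208984375, -245.36175537109375), (199.2220916748047, 279.1674499511719), 80.50485229492188) [[ 0.3262 -0.3206]
 [ 0.6015 -0.3666]
 [ 0.6344 -0.1701]
 [ 0.359  -0.1241]]
spool [ 0.7178 -0.241   0.054 ] (array([ 0.7109, -0.2388,  0.0592]), np.float64(0.0006129747210572929)) jar [ 0.6311 -0.3688  0.04  ] driver ends [ 0.7692 -0.1598  0.01  ] [0.7522 0.051  0.005 ] torch [0.6286 0.4611 0.05  ] hammer [0.6884 0.2253 0.01  ] [0.7402 0.4553 0.01  ]
```

The measurements agree with the text:
- The board's height and sides, the paper size and the grip heights (about 55 mm) all match.
- The tall pan's rim is 73.5 mm up, and its tip is 183 mm from the bowl centre.

Now I'll grasp the low pan and drag it out.

```bash
python3 - <<'E'
from h import *
from math import pi,radians
a=radians(88); o=[pi,0,a]; g=np.array([.4412,.1225])
manip.move_ptp([*g,.17],o); print(manip.state()['time'])
manip.move_straight([*g,.053],v=.12)
grab('scene','pre.png')
manip.move_gripper(0.0)
s=manip.state();print(s['finger_gap'],s['grip_force'],s['contact_force'],s['tcp_pos'],s['time'])
f=grab('wrist','w1.png')
grab('scene','grip.png')
a=cv2.imread('pics/grip.png')[80:230,180:380];b=cv2.imread('pics/w1.png')
cv2.imwrite('pics/c2.png',np.hstack([cv2.resize(a,(400,300),interpolation=2),cv2.resize(b,(400,300))]))
E
```

```text
2.8917
0.01820073110585806 29.539005160331726 [-2.22104666 -0.27132201  0.49606332] [0.44086945 0.12249096 0.05295018] 5.2667
```

View pics/c2.png

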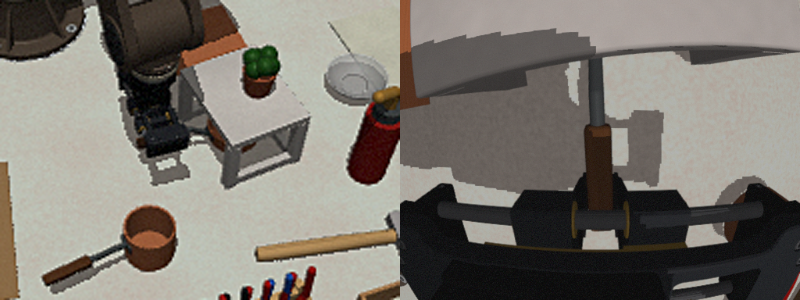

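The low pan is gripped: the gap is 18.2 mm at about 30 N, and the wrist view shows the handle straight between the pads. Next I'll drag it out and onto the paper.

```bash
python3 - <<'E'
from h import *
z=.0537
manip.move_straight([.449,-.12,z],v=.12)
s=manip.state();print(s['contact_force'],s['finger_gap'],s['time'])
manip.move_straight([.4755,-.405,z],v=.12)
s=manip.state();print(s['contact_force'],s['finger_gap'],s['tcp_pos'],s['time'])
manip.move_straight([.4755,-.405,.053],v=.05)
manip.move_gripper(.06)
manip.move_straight([.4755,-.405,.17],v=.15)
manip.dwell(.2)
grab('scene','s2.png');grab('side','d2.png');print(manip.state()['time'])
a=cv2.imread('pics/s2.png')[90:270,90:330];b=cv2.imread('pics/d2.png')[110:290,180:420]
cv2.imwrite('pics/c3.png',np.hstack([cv2.resize(x,(400,300),interpolation=2) for x in(a,b)]))
E
```

```text
[-0.05504613 -1.52646405  0.29628655] 0.017863395072413097 7.5417
[-0.57227074  0.46851025 -1.31257272] 0.017985568906672206 [ 0.47560441 -0.40481552  0.05379684] 10.075
12.4333
```

View pics/c3.png

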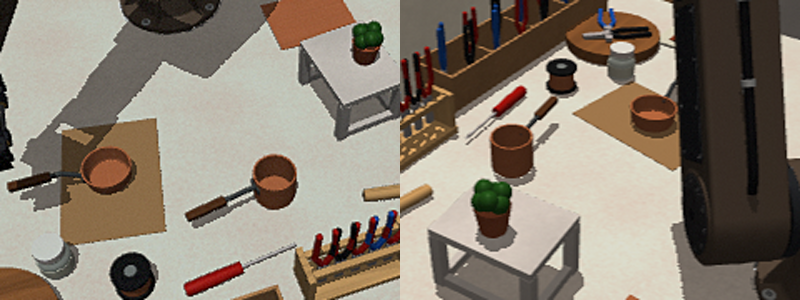

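The low pan is standing mid-paper (crop (106,168)), the tall pan is untouched (275,165), and the stand and plant have not moved. Now the tall pan.

```bash
python3 - <<'E'
from m import *
from math import pi,radians
print('low rim',plane(S,(153.6,190.8),.04),plane(D,(180+654*.6,110+109*.6),.04))
t=radians(98.6);g=np.array([.6445,-.102])
manip.move_gripper(.09)
manip.move_ptp([*g,.17],[pi,0,t])
manip.move_straight([*g,.053],v=.12)
manip.move_gripper(0.)
s=manip.state();print(s['finger_gap'],s['grip_force'],s['contact_force'],s['tcp_pos'],s['time'])
z=.0537
sa=radians(96.5);u=np.array([np.cos(sa),np.sin(sa)]);C=np.array([.445,.2875])
p=C-(.16+.21)*u; print(p)
manip.move_straight([*p,z],[pi,0,sa],v=.1)
s=manip.state();print(s['finger_gap'],s['contact_force'],s['tcp_pos'],s['time'])
grab('scene','s3.png');grab('side','d3.png');grab('wrist','w3.png')
a=cv2.imread('pics/s3.png')[80:260,170:410];b=cv2.imread('pics/d3.png')[150:330,170:410]
cv2.imwrite('pics/c4.png',np.hstack([cv2.resize(x,(400,300),interpolation=2) for x in(a,b)]))
E
```

```text
low rim [ 0.4843 -0.2465  0.04  ] [-0.2    -0.7334  0.04  ]
0.01759436051023782 29.999560117721558 [0.7736 0.0309 0.3149] [ 0.6446 -0.102   0.053 ] 16.7167
[ 0.4869 -0.0801]
0.018087715023568315 [ 0.0707  0.1586 -1.8492] [ 0.4871 -0.0801  0.0536] 18.4583
```

View pics/c4.png

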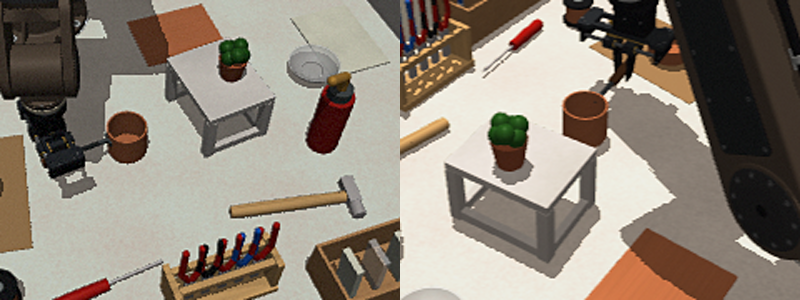

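The low pan reads (0.484, -0.247) against the paper centre (0.481, -0.245). The side value was my mistake: I didn't subtract the crop offset. The tall pan is now in front of the stand, with its rim at crop (127,124) in the scene view and (185,106) in the side view. I'll check its pose, then push it in.

```bash
python3 - <<'E'
from m import *
from math import radians
print('low',plane(D,(180+254*.6,110+109*.6),.04))
P,e=tri(S,(246.2,154.4),D,(281,213.6));print('tall rim',P,e)
sa=radians(96.5);u=np.array([np.cos(sa),np.sin(sa)]);C=np.array([.445,.2875]);z=.0537
T=manip.state()['tcp_pos'][:2]; off=P[:2]-T; print('offset',off,np.linalg.norm(off),'nominal',.16*u)
assert abs(P[2]-.075)<.006 and np.linalg.norm(off-.16*u)<.012
g=C-(off+.16*u)/2; n=np.array([-u[1],u[0]])
print('goal',g,'lateral',(g-T)@n)
q=T+n*((g-T)@n)
manip.move_straight([*q,z],v=.05)
manip.move_straight([*(g-.09*u),z],v=.1)
s=manip.state();print(s['contact_force'])
manip.move_straight([*g,z],v=.06)
s=manip.state();print(s['finger_gap'],s['contact_force'],s['tcp_pos'],s['time'])
manip.move_straight([*g,.053],v=.05)
manip.move_gripper(.06)
manip.move_straight([*g,.25],v=.15)
manip.move_ptp([.35,-.45,.3],[np.pi,0,.3])
manip.dwell(.3)
grab('scene','s4.png');grab('side','d4.png');print(manip.state()['time'])
a=cv2.imread('pics/s4.png')[90:240,100:400];b=cv2.imread('pics/d4.png')[140:290,160:460]
cv2.imwrite('pics/c5.png',np.vstack([cv2.resize(x,(600,300),interpolation=2) for x in(a,b)]))
E
```

```text
low [ 0.4691 -0.2383  0.04  ]
tall rim [0.4663 0.0806 0.0742] 0.00042604960873494414
offset [-0.0208  0.1607] 0.16208342341308313 nominal [-0.0181  0.159 ]
goal [0.4644 0.1276] lateral -0.0010832658456390448
[-0.3586  1.5479 -1.2588]
0.01744083734084684 [-0.0211  0.5618 -2.6101] [0.4644 0.1275 0.0536] 21.85
26.9583
```

View pics/c5.png

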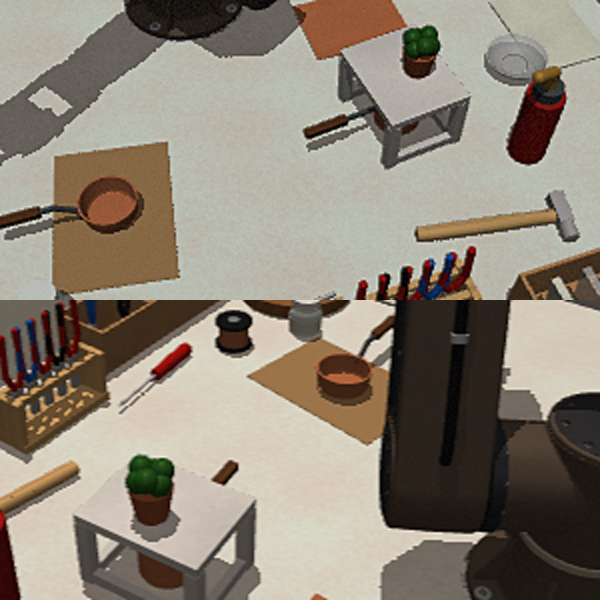

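Both pans are upright and in place. In the crop, the low pan's rim is at (108,202) in the scene half and (344,368) in the side half, on the paper. The tall pan's grip tip is at (307,133) and (236,463), sticking out of the front. One numeric check, then I'll hand in.

```bash
python3 - <<'E'
from m import *
P,e=tri(S,(253.5,156.3),D,(277.8,221.5)); L,e2=tri(S,(154,190.8),D,(332,174))
sa=np.radians(96.5);u=np.array([np.cos(sa),np.sin(sa)]);n=np.array([-u[1],u[0]])
b=P[:2]+.185*u-[.445,.2875]; print('tip',P,e,'bowl in stand',b@u,b@n)
pa=np.radians(-9.6);w=np.array([np.cos(pa),np.sin(pa)]);d=L[:2]-[.481,-.2453]
d=np.array([d@w,d@[-w[1],w[0]]]);print('low',L,e2,d)
if abs(b@u)<.02 and abs(b@n)<.02 and abs(d[0])<.06 and abs(d[1])<.04: print(manip.hand_in())
E
```

```text
tip [0.4659 0.1033 0.057 ] 0.008008669046092449 bowl in stand -0.0003598012094322024 5.4261901027667124e-05
low [ 0.4786 -0.2476  0.0355] 0.005872909980176629 [-0.002  -0.0027]
the job is handed in; nothing more can be done
None
```

The job is handed in: the low pan (the one bought) is standing on the paper and the tall pan is under the stand with its handle out of the front, each within about 3 mm of centre by my last camera measurement; the judge's verdict was not shown.

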